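Sort the loose hardware and offcuts into the magnetic trays

TASK

Clear the bench in front of the three parts trays: put the loose bolt in the tray that already holds a bolt, both loose nuts in the tray that already holds a nut, and the two steel offcuts (pipe and square tube) in the empty tray. Set every piece down on the tray's floor, lying or standing the way it does now and not on top of another, and leave the bolt and the nut that are already in the trays where they are.

Things in the scene. Friction and masses are not known exactly. Their poses are not given: they have to be found in the camera images.
- bolt_tray: magnetic parts tray of bare sheet metal, 130 (x) x 160 (y) x 27 mm over its rolled rim, held fast to the bench, open on top; walls 3 mm, inside 124 x 154 mm; origin: centre of its underside on the bench; inner floor 6 mm above the origin, rim 27 mm; x and y along the sides. The three trays are alike and change places; this one holds a hex bolt at the start
- nut_tray: magnetic parts tray of bare sheet metal, 130 (x) x 160 (y) x 27 mm over its rolled rim, held fast to the bench, open on top; walls 3 mm, inside 124 x 154 mm; origin: centre of its underside on the bench; inner floor 6 mm above the origin, rim 27 mm; x and y along the sides. The three trays are alike and change places; this one holds a hex nut at the start
- offcut_tray: magnetic parts tray of bare sheet metal, 130 (x) x 160 (y) x 27 mm over its rolled rim, held fast to the bench, open on top; walls 3 mm, inside 124 x 154 mm; origin: centre of its underside on the bench; inner floor 6 mm above the origin, rim 27 mm; x and y along the sides. The three trays are alike and change places; this one is empty at the start
- tray_bolt: the bolt already in a tray, to be left there, lying roughly along the tray's x on the +y half: hex bolt M14 of bare steel, lying, 59 mm long; shank 12 mm wide, 50 mm long, pointing along -y of its frame; hex head 22 mm wide, 9 mm long, at the +y end; origin under its middle, height of the bolt from 2 to 23 mm above the origin (so the origin is 2 mm below what it lies on)
- tray_nut: the nut already in a tray, to be left there: hex nut of bright steel, lying flat, 24 mm over the flats, 27 over the corners, 14 mm high; flats face +x and -x (and every 60 degrees); origin: centre of its underside, z up through the hole
- loose_bolt: loose on the bench at the start: hex bolt M14 of bare steel, lying, 59 mm long; shank 12 mm wide, 50 mm long, pointing along -y of its frame; hex head 22 mm wide, 9 mm long, at the +y end; origin under its middle, height of the bolt from 2 to 23 mm above the origin (so the origin is 2 mm below what it lies on)
- small_nut: loose on the bench at the start: hex nut of bright steel, lying flat, 24 mm over the flats, 27 over the corners, 14 mm high; flats face +x and -x (and every 60 degrees); origin: centre of its underside, z up through the hole
- large_nut: loose on the bench at the start: hex nut of dark steel, lying flat, 27 mm over the flats, 31 over the corners, 14 mm high; flats face +x and -x (and every 60 degrees); origin: centre of its underside, z up through the hole
- pipe_offcut: short offcut of bare round steel pipe, standing on end on the bench at the start, 48 mm outside diameter, open bore about 40 mm, 55 mm high, about 0.3 kg; origin: centre of its lower end, z up along its axis
- tube_offcut: offcut of dark steel square tube, lying on the bench at the start, 72 mm long along its x, 40 mm wide (y) and 40 mm high, about 0.35 kg; open ends face +x and -x; origin: centre of its underside, z up

How it is judged:
By the outcome, as a careful person would: the job done as asked, in the order asked, and still so for the second after the job is handed in, with the robot touching nothing.
It also fails if it takes over 118 s, if anything falls off the work surface, if the arm or the gripper's body presses on something with over 40 N, if the wrist force passes 120 N, or if a joint passes its speed limit or range.

ROBOT

A 6-joint arm with a two-finger parallel gripper is mounted at the origin on a cart in front of the work surface, level with it; the furniture and walls round the work are solid. World frame = base frame: x ahead of the robot, y to its left, z up, the work surface at z = 0. Lengths are in m, angles in rad, forces in N, time in s.
With the tool pointing down it reaches from about 0.35 to 0.975 m from the base axis. Payload 4.9 kg.
Tool frame: the origin (TCP) lies on the front face of the gripper's body, between the roots of the fingers; the fingertips stand 73 mm ahead of it and the grasp point (between the pads) lies 54 mm ahead of it; z points along the fingers, y is the line along which they close (so a half turn about z gives the same grasp; the last joint's range is limited). The gripper opens to 85 mm and grips with 20 to 120 N. Pads are 22 mm wide; open, the fingers measure 114 mm over their backs; the gripper's body (76 mm by 85 mm) begins 54 mm behind the grasp point. The pads swing forward as they close: fully open they stand 13 mm farther back than shut.
Start: joints at [1.217, 0.053, 1.613, -0, 1.476, -0.119], TCP at [0.145, 0.608, 0.304] pointing down, gripper open.
Joint ranges: [-3.01, 3.01], [-1.01, 2.22], [0.06, 2.58], [-1.02, 4.17], [0.09, 2.62], [-3.14, 3.14]. Speed limits (rad/s): [2.57, 2.57, 3.14, 3.14, 3.14, 3.14].

INTERFACE

Orientations are given as a rotation vector (axis times angle).
In Python, from station import status, imaging, order gives the robot as it stands.
- The arm moves only by the tool arm_command, never from a script. Its argument "increments" is a list of rows, each an object with "slide": the shift along the tool's x, y, z in m, a list of three; "spin": the turn about the tool's z in degrees; "gripper": the opening, from -1 (shut) to 1 (fully open). In form: [{"slide": [x, y, z], "spin": spin, "gripper": gripper}, ...]. A call has 1 to 8 rows; each row is the pose to reach, as a shift and turn from the pose commanded when the call began, along the tool's axes at that moment; what a row does not reach only later rows make up. A row lasts 1/12 s, in which the tool goes at most 41.7 mm and 7.16 degrees, less where a joint would pass 70% of its speed; a pose out of reach is approached as far as the arm can. A call with a gripper value outside its range is refused whole. The fingers move at their own pace and stop on an object; "newtons" is the grip in N (left out, the last holds). Time passes only in rows, so rows that repeat a pose let the fingers close. It gives the time, the measured TCP pose, the force, the opening and the grip force at its end, in the units of the state.
- status.get_obs(): the state, without advancing time (a new reading comes with each control period).
- imaging.get_image(name): name is "side" or "top"; returns a dict with "frame" (384x512x3 uint8, red, green, blue), "vfov" (degrees; the focal length in pixels is half the picture's height over the tangent of half this angle, whatever the lens; pixels are square), "cx", "cy" (the principal point, pixels), "k1" (the pictures are not rectified: a ray, as slopes to the right and down, at radius r is drawn at 1 + k1 r^2 times it, then the intrinsics apply), "view" (4x4, takes a point from world to camera coordinates). Camera axes: x right, y up, looking along -z (the intrinsics and any distortion apply to the point x, -y, -z); pixel columns grow to the right and rows downward; lengths in m; the calibration is good to about 2 mm. A picture is of the moment at which its call begins. There is no depth.
- order.finish_job(): hands the job in; it is judged then, once.
The state is a dict: "t": time; "q": joint angles; "dq": joint speeds; "effort": joint torques, N m; "tool_pos": TCP position; "tool_rot": TCP orientation; "contact_force": force on the tool from outside, world axes, zero at the start; "wrist_torque": the same for the moment, N m; "opening": finger opening in m; "grip_force": force on a finger pad.
Only numpy, scipy, OpenCV 4.12 (cv2) and the standard library are available. Lean on these libraries where they do the work, as an engineer would, in place of code of your own. Each camera call takes 0.05 s, during which the arm holds its last target. There are 200 camera calls.

## Working session

There is one attempt and no reset: what is moved stays moved. The work goes in short steps, Python scripts to look and compute and a tool call to move; the robot and the scene stay as the last step left them, time stands still between calls to the robot, and variables do not carry over. Pictures are saved under pics/ and viewed, at most 17 in all, crops included, and the job is handed in when it is done.

Besides the shell and the picture viewer there is one more tool, called after ">>>" by a JSON object that holds its "api" and its "payload", one argument or row to a line. arm_command: Moves the arm, as the interface text tells. Its arguments: {"type":"object","properties":{"increments":{"type":"array","items":{"type":"object","properties":{"slide":{"type":"array","items":{"type":"number"}},"spin":{"type":"number"},"gripper":{"type":"number"}}}},"newtons":{"type":"number"}},"required":["increments"]}

```bash
mkdir -p pics; cat > h.py <<'E'
import numpy as np, cv2
from station import status, imaging, order
def cam(n):
    d=imaging.get_image(n); return d
def K(d):
    f=192/np.tan(np.radians(d['vfov'])/2)
    return np.array([[f,0,d['cx']],[0,f,d['cy']],[0,0,1.]])
def ray(d,uv):
    uv=np.array(uv,float).reshape(-1,2)
    k=K(d); D=(uv-[k[0,2],k[1,2]])/k[0,0]
    u=D.copy()
    for _ in range(30): u=D/(1+d['k1']*(u**2).sum(1,keepdims=True))
    V=np.array(d['view']);R=V[:3,:3]
    r=np.c_[u[:,0],-u[:,1],-np.ones(len(u))]@R
    return -R.T@V[:3,3], r
def plane(d,uv,z):
    c,r=ray(d,uv); return c+r*((z-c[2])/r[:,2:3])
def proj(d,P):
    P=np.array(P,float).reshape(-1,3);V=np.array(d['view'])
    p=P@V[:3,:3].T+V[:3,3]; u=np.c_[p[:,0],-p[:,1]]/-p[:,2:3]
    u=u*(1+d['k1']*(u**2).sum(1,keepdims=True));k=K(d)
    return u*k[0,0]+[k[0,2],k[1,2]]
def tri(d1,a,d2,b):
    c1,r1=ray(d1,a);c2,r2=ray(d2,b);r1=r1[0];r2=r2[0]
    s=np.linalg.lstsq(np.c_[r1,-r2],c2-c1,rcond=None)[0]
    p=c1+s[0]*r1;q=c2+s[1]*r2
    return (p+q)/2,np.linalg.norm(p-q)
def save(d,name,box=None,s=1):
    im=d['frame'][:,:,::-1]
    if box: im=im[box[1]:box[3],box[0]:box[2]]
    cv2.imwrite('pics/'+name,cv2.resize(im,None,fx=s,fy=s,interpolation=cv2.INTER_CUBIC))
E
python3 - <<'E'
from h import *
import pickle
for n in('top','side'):
    d=cam(n);save(d,n+'0.png',None,1.5);pickle.dump(d,open(n+'0.pkl','wb'))
    print(n,d['vfov'],d['cx'],d['cy'],d['k1'],np.round(d['view'],3).tolist(), ray(d,[256,192])[0].round(3))
o=status.get_obs();print(o)
E
```

```text
top 46.318063025156704 255.80560899004186 183.68088005483125 -0.005964330008178393 [[0.014, -1.0, -0.019, 0.009], [0.985, 0.01, 0.17, -0.527], [-0.169, -0.022, 0.985, -1.034], [0.0, 0.0, 0.0, 1.0]] [ 0.344 -0.008  1.108]
side 52.83756729500423 258.5950780353576 197.37196882189568 -0.025282496301636807 [[-0.949, -0.316, -0.004, 0.491], [0.146, -0.45, 0.881, -0.093], [-0.28, 0.835, 0.474, -0.919], [0.0, 0.0, 0.0, 1.0]] [0.222 0.88  0.519]
{'t': 0.1, 'q': array([ 1.21698310e+00,  5.33098298e-02,  1.61413222e+00,  2.37708860e-05,
        1.47602125e+00, -1.18952723e-01]), 'dq': array([-0.00017315, -0.00297703, -0.00324154,  0.00142152,  0.00198636,
        0.00129044]), 'effort': array([-2.28295567e-04, -3.94900739e+01, -3.71365142e+01, -9.89764908e-05,
        3.94923060e-03, -2.23304272e-05]), 'tool_pos': array([0.14526037, 0.60744979, 0.30278869]), 'tool_rot': array([-3.68020085e-01, -3.11949686e+00,  2.84756104e-03]), 'contact_force': array([ 0.01017858, -0.19746178, -0.79451014]), 'wrist_torque': array([-0.02632879,  0.00758396,  0.02836406]), 'grip_force': 0.0, 'opening': 0.08550705962957883}
```

View pics/top0.png

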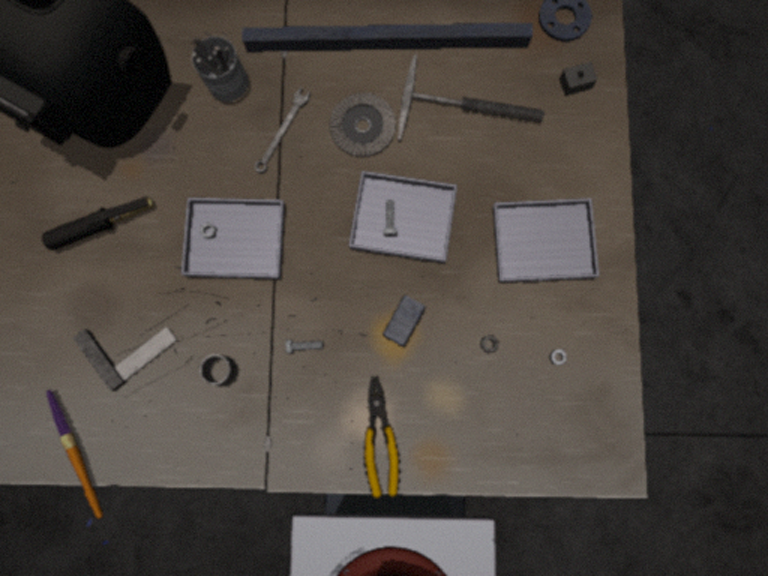

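View pics/side0.png

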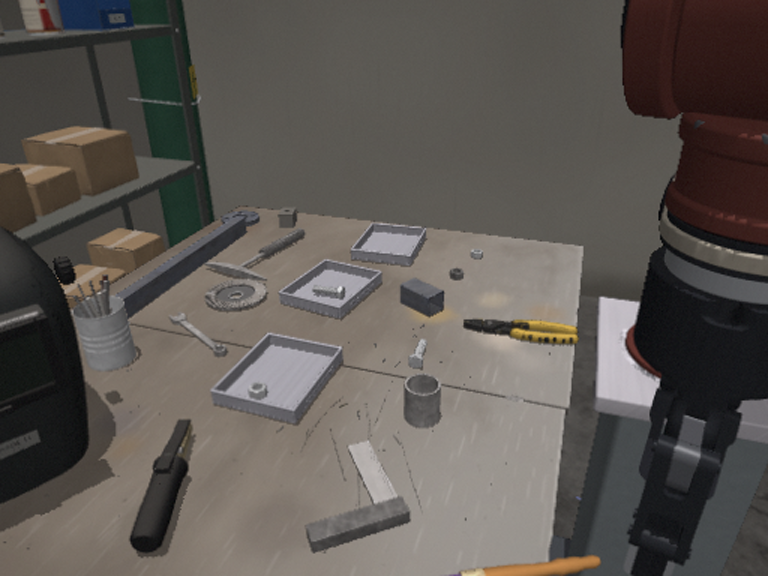

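The top view (shown at 1.5x) has the nut tray at about (232,238), the bolt tray at (403,217) and the empty tray at (546,240). The loose parts are the pipe (217,370), bolt (304,346), tube (405,320), dark nut (489,343) and bright nut (559,356). The side view shows the same parts: pipe (422,400), bolt (418,353), tube (422,295), and nuts (456,273) and (477,253).

```bash
python3 - <<'E'
from h import *
import pickle
d=pickle.load(open('top0.pkl','rb'));save(d,'tc.png',(115,125,405,265),2.75)
d=pickle.load(open('side0.pkl','rb'));save(d,'sc.png',(140,140,340,290),4)
E
```

```text
(no output)
```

View pics/tc.png

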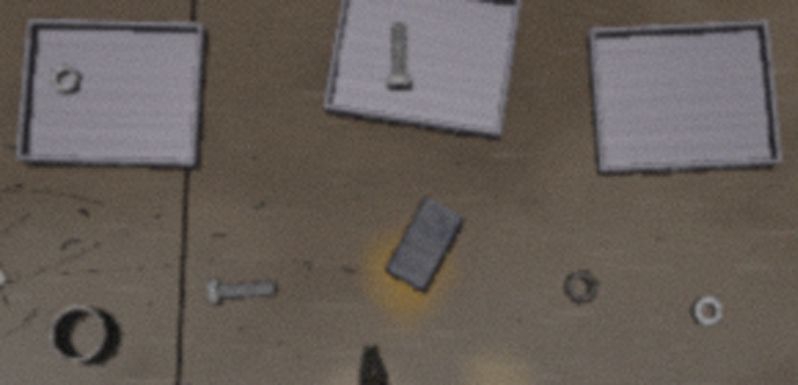

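View pics/sc.png

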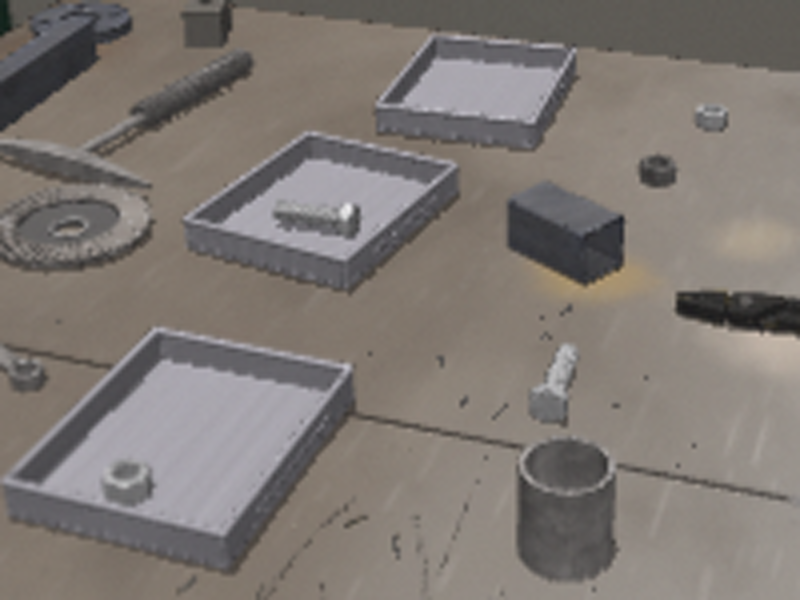

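The crops confirm which part is which. The bolt head is at the left (+y) end in the top view, and the tube's long axis is tilted. The tray nut sits in the far left corner region of its tray. Next I'll segment them.

```bash
cat > seg.py <<'E'
from h import *
import pickle
def mask(d,box,t=4):
    x0,y0,x1,y1=box
    im=cv2.resize(d['frame'][y0:y1,x0:x1],None,fx=4,fy=4,interpolation=cv2.INTER_CUBIC)
    L=cv2.cvtColor(cv2.GaussianBlur(im,(0,0),2),cv2.COLOR_RGB2LAB).astype(float)
    bg=np.median(np.concatenate([L[:6].reshape(-1,3),L[-6:].reshape(-1,3),L[:,:6].reshape(-1,3),L[:,-6:].reshape(-1,3)]),0)
    D=L-bg; s=np.sqrt((0.35*D[...,0])**2+(D[...,1]*1.5)**2+(D[...,2]*1.5)**2)
    s=np.clip(s*4,0,255).astype(np.uint8)
    th,m=cv2.threshold(s,0,255,cv2.THRESH_OTSU)
    c=max(cv2.findContours(m,cv2.RETR_EXTERNAL,cv2.CHAIN_APPROX_NONE)[0],key=cv2.contourArea)
    f=np.zeros_like(m);cv2.drawContours(f,[c],-1,255,-1)
    c=(c.reshape(-1,2)+.5)/4-.5+[x0,y0]
    return c.astype(np.float32),m,im,f
E
cat > a.py <<'E'
from seg import *
T=pickle.load(open('top0.pkl','rb'));S=pickle.load(open('side0.pkl','rb'))
tb={'pipe':(126,228,168,266),'bolt':(185,222,220,240),'tube':(248,190,292,238),'lnut':(315,220,338,240),'snut':(362,228,384,248)}
sb={'pipe':(264,244,300,288),'bolt':(268,223,290,249),'tube':(262,182,300,214),'lnut':(296,175,314,190),'snut':(310,162,326,176)}
rows=[]
for k in tb:
    r=[]
    for d,b in((T,tb[k]),(S,sb[k])):
        c,m,im,f=mask(d,b)
        mo=cv2.moments(f,True);cen=(np.array([mo['m10'],mo['m01']])/mo['m00']+.5)/4-.5+b[:2]
        r.append((c,cen))
        a=cv2.cvtColor(im,cv2.COLOR_RGB2BGR);cv2.drawContours(a,cv2.findContours(f,0,1)[0],-1,(0,255,0),1)
        rows.append(cv2.copyMakeBorder(a,0,192-a.shape[0],0,176-a.shape[1],cv2.BORDER_CONSTANT))
    p,e=tri(T,r[0][1],S,r[1][1]);print(k,'tri centroid',p.round(4),'gap',round(e,4))
    for z in (0.007,.014,.04):
        P=plane(T,r[0][0],z)[:,:2];R=cv2.minAreaRect((P*1000).astype(np.float32));print('  top z',z,[np.round(v,1) for v in R])
    P=plane(S,r[1][1],p[2]);print('   side cen px',r[1][1].round(1),'top',r[0][1].round(1),'top bbox',r[0][0].min(0),r[0][0].max(0),'side bbox',r[1][0].min(0),r[1][0].max(0))
g=[np.hstack([rows[2*i+j] for i in range(5)]) for j in(0,1)]
v=np.vstack(g);cv2.imwrite('pics/seg.png',cv2.resize(v,(800,int(v.shape[0]*800/v.shape[1]))))
E
python3 a.py
```

```text
pipe tri centroid [0.375  0.2915 0.0352] gap 0.0034
  top z 0.007 [array([377.3, 299. ]), array([26.5, 41.9]), np.float64(79.8)]
  top z 0.014 [array([377.1, 297.1]), array([26.3, 41.6]), np.float64(79.8)]
  top z 0.04 [array([376.3, 289.8]), array([25.7, 40.6]), np.float64(79.8)]
   side cen px [281.1 267.6] top [139.1 245.4] top bbox [134.375 237.375] [146.375 254.375] side bbox [268.625 249.125] [293.625 284.625]
bolt tri centroid [0.4176 0.1476 0.006 ] gap 0.0029
  top z 0.007 [array([414.2, 144.7]), array([65.4, 23.2]), np.float64(89.3)]
  top z 0.014 [array([413.7, 143.7]), array([65., 23.]), np.float64(89.3)]
  top z 0.04 [array([412.1, 140.1]), array([63.4, 22.5]), np.float64(89.3)]
   side cen px [278.4 236.9] top [201.8 230.3] top bbox [189.625 226.125] [216.125 235.625] side bbox [271.875 225.625] [283.875 246.375]
tube tri centroid [ 0.4484 -0.0069  0.0191] gap 0.008
  top z 0.007 [array([448.6,  -6.2]), array([ 76.3, 106.9]), np.float64(61.0)]
  top z 0.014 [array([447.9,  -6.2]), array([ 75.8, 106.3]), np.float64(61.0)]
  top z 0.04 [array([445.5,  -6.2]), array([ 74. ,
[... 323 characters left out ...]
422.5, -154.9]), array([31.3, 30. ]), np.float64(42.7)]
  top z 0.04 [array([ 420.7, -151.5]), array([30.5, 29.3]), np.float64(42.7)]
   side cen px [303.9 182.5] top [325.8 229.1] top bbox [319.375 222.625] [332.375 235.375] side bbox [299.375 178.375] [308.625 186.375]
snut tri centroid [ 0.4042 -0.2669  0.006 ] gap 0.0016
  top z 0.007 [array([ 402.9, -266.8]), array([25.7, 28.9]), np.float64(23.5)]
  top z 0.014 [array([ 402.5, -265.2]), array([25.5, 28.7]), np.float64(23.5)]
  top z 0.04 [array([ 401.1, -259. ]), array([24.9, 28. ]), np.float64(23.5)]
   side cen px [317.4 169.2] top [371.6 237.7] top bbox [365.375 232.125] [377.375 242.875] side bbox [313.125 165.625] [321.625 172.625]
```

View pics/seg.png

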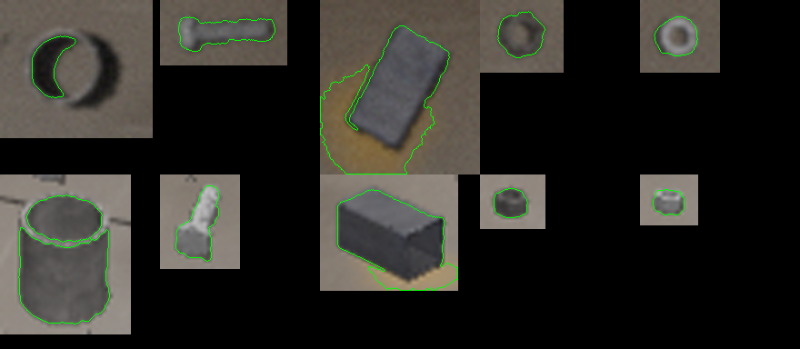

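All the contours are good except the pipe and tube in the top view: the pipe's bore crescent and the orange stain confuse the mask. I'll handle those two and the trays with chroma masks.

```bash
cat > b.py <<'E'
from seg import *
T=pickle.load(open('top0.pkl','rb'));S=pickle.load(open('side0.pkl','rb'))
def chroma(d,box,off):
    x0,y0,x1,y1=box
    im=cv2.resize(d['frame'][y0:y1,x0:x1],None,fx=4,fy=4,interpolation=cv2.INTER_CUBIC)
    L=cv2.cvtColor(cv2.GaussianBlur(im,(0,0),3),cv2.COLOR_RGB2LAB)[...,2]
    th,m=cv2.threshold(L,0,255,cv2.THRESH_OTSU+cv2.THRESH_BINARY_INV)
    m=cv2.morphologyEx(m,cv2.MORPH_CLOSE,np.ones((15,15)))
    c=max(cv2.findContours(m,0,1)[0],key=cv2.contourArea)
    return (c.reshape(-1,2)+.5)/4-.5+[x0,y0],th,im,c
out=[]
res={}
for k,z,bt,bs in(('tube',.04,(248,190,292,236),(262,182,300,214)),('nuttray',.027,(113,124,196,192),(138,217,234,287)),('bolttray',.027,(226,108,312,180),(182,168,260,216)),('offtray',.027,(322,126,404,194),(230,144,288,180))):
    for d,b,n in((T,bt,'top'),(S,bs,'side')):
        c,th,im,cc=chroma(d,b,0);res[k,n]=c
        a=im[:,:,::-1].copy();cv2.drawContours(a,[cc],-1,(0,255,0),1);out.append(cv2.resize(a,(200,150)))
        if n=='top':
            P=plane(d,c,z)[:,:2]*1000;R=cv2.minAreaRect(P.astype(np.float32));print(k,th,'rect',[np.round(v,1) for v in R])
        # quad corners
        h=cv2.convexHull(c.astype(np.float32));
        q=cv2.approxPolyDP(h,2.0,True).reshape(-1,2);print('  ',n,q.round(1).tolist())
cv2.imwrite('pics/seg2.png',np.vstack([np.hstack(out[0::2]),np.hstack(out[1::2])]))
p,e=tri(T,[143.2,245.9],S,[281.6,255.9]);print('pipe rim',p.round(4),e)
print(plane(T,[143.2,245.9],.055),plane(S,[281.6,255.9],.055))
for z in(.0,.055): print(z,proj(T,[.372,.285,z]),proj(S,[.372,.285,z]))
E
python3 b.py
```

```text
tube 132.0 rect [array([457.1, -17.9]), array([42.9, 75.2]), np.float64(62.4)]
   top [[270.3999938964844, 196.10000610351562], [283.3999938964844, 204.60000610351562], [267.1000061035156, 229.60000610351562], [255.60000610351562, 221.60000610351562]]
   side [[266.3999938964844, 189.39999389648438], [276.3999938964844, 184.60000610351562], [294.6000061035156, 192.60000610351562], [294.6000061035156, 205.10000610351562], [284.8999938964844, 209.60000610351562], [268.3999938964844, 202.60000610351562]]
nuttray 130.0 rect [array([592.1, 266.8]), array([166.9, 137.8]), np.float64(88.9)]
   top [[124.9000015258789, 131.89999389648438], [187.89999389648438, 133.39999389648438], [186.39999389648438, 185.10000610351562], [121.0999984741211, 182.89999389648438]]
   side [[178.39999389648438, 221.39999389648438], [227.60000610351562, 231.39999389648438], [226.89999389648438, 241.60000610351562], [196.10000610351562, 281.8999938964844], [141.60000610351562, 267.3999938964844], [140.60000610351562, 258.3999938964844]]
bolttray 130.0 rect [array([630.2, -13.8]), array([163.7, 136.6]), np.float64
[... 595 characters left out ...]
loat64(3.3)]
   top [[393.8999938964844, 132.60000610351562], [397.8999938964844, 184.10000610351562], [332.3999938964844, 186.89999389648438], [329.3999938964844, 135.10000610351562]]
   side [[283.3999938964844, 151.10000610351562], [282.8999938964844, 158.60000610351562], [273.1000061035156, 176.10000610351562], [229.60000610351562, 179.39999389648438], [233.89999389648438, 164.89999389648438], [247.39999389648438, 148.60000610351562]]
pipe rim [0.3758 0.2773 0.0531] 0.0016634561162745102
[[0.37491253 0.27656328 0.055     ]] [[0.37597762 0.27984743 0.055     ]]
0.0 [[145.68939813 247.78823005]] [[282.13836192 279.57050254]]
0.055 [[139.54405188 247.10792332]] [[282.85497797 257.79181617]]
```

View pics/seg2.png

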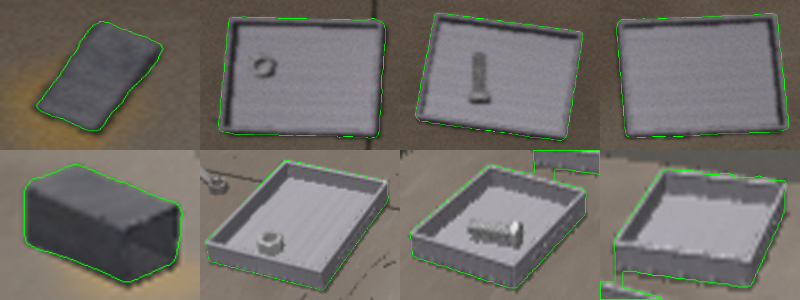

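The contours now fit the tube and all three trays. The pipe rim triangulates to z=0.053. Next I'll check heights at matching corners and locate the pieces already in the trays.

```bash
cat > c.py <<'E'
from seg import *
T=pickle.load(open('top0.pkl','rb'));S=pickle.load(open('side0.pkl','rb'))
for n,a,b in (('tube+x',(270.4,196.1),(266.4,189.4)),('tube-y',(283.4,204.6),(276.4,184.6)),('tube-x',(267.1,229.6),(294.6,192.6)),
 ('nt far-right',(187.9,133.4),(178.4,221.4)),('nt far-left',(124.9,131.9),(140.6,258.4)),
 ('bt far-left',(240.9,114.1),(186.1,193.1)),('bt far-right',(303.9,123.4),(217.5,172.6)),('ot far-left',(329.4,135.1),(233.9,164.9)),('ot far-right',(393.9,132.6),(248,148.4))):
    p,e=tri(T,a,S,b);print(n,p.round(4),round(e,4))
for n,bt,bs in(('traynut',(131,146,151,164),(163,252,181,268)),('traybolt',(251,130,269,162),(205,187,234,201))):
    ce=[]
    for d,b in((T,bt),(S,bs)):
        c,m,im,f=mask(d,b);mo=cv2.moments(f,True);ce.append((np.array([mo['m10'],mo['m01']])/mo['m00']+.5)/4-.5+b[:2])
        if d is T: print(n,[np.round(v,1) for v in cv2.minAreaRect((plane(d,c,.014)[:,:2]*1000).astype(np.float32))])
    p,e=tri(T,ce[0],S,ce[1]);print(n,p.round(4),round(e,4))
# floor points: opposite inner floor corners seen in both views (side-crop px /4)
# hex angle
for n,b in(('lnut',(315,220,338,240)),('snut',(362,228,384,248))):
    c,*_=mask(T,b);P=plane(T,c,.012)[:,:2];P=P-P.mean(0);th=np.arctan2(P[:,1],P[:,0]);r=np.hypot(*P.T)
    h=(r*np.exp(-6j*th)).mean();print(n,'corner dir mod60',np.degrees(-np.angle(h))/-6%60, abs(h)*2/r.mean())
E
python3 c.py
```

```text
tube+x [ 0.4997 -0.0196  0.0374] 0.0029
tube-y [ 0.4797 -0.0507  0.0403] 0.0041
tube-x [ 0.4189 -0.0124  0.0441] 0.0032
nt far-right [0.6574 0.1882 0.0265] 0.003
nt far-left [0.6591 0.3462 0.0291] 0.0025
bt far-left [0.7068 0.0559 0.03  ] 0.0015
bt far-right [ 0.6841 -0.1022  0.0261] 0.0003
ot far-left [ 0.654  -0.1646  0.0298] 0.0011
ot far-right [ 0.6637 -0.325   0.0255] 0.0023
traynut [array([604.4, 309.7]), array([25.2, 25.4]), np.float64(0.5)]
traynut [0.6075 0.3117 0.0052] 0.0015
traybolt [array([630.1,   7. ]), array([64.6, 24.4]), np.float64(0.6)]
traybolt [0.6283 0.0078 0.0116] 0.0017
lnut corner dir mod60 20.876984363870427 0.10102205485202398
snut corner dir mod60 28.856918922597675 0.042476406025496835
```

Everything is located. Measured heights agree with the text: tube top ≈0.040, pipe top ≈0.053, tray rims ≈0.027, tray nut and bolt near the tray floor. Next is a small helper that turns a target into tool-frame numbers.

```bash
cat > p.py <<'E'
import sys,numpy as np
from scipy.spatial.transform import Rotation as Ro
from station import status
def plan(x,y,z,psi,o=None):
    o=o or status.get_obs();R=Ro.from_rotvec(o['tool_rot']).as_matrix()
    cur=np.degrees(np.arctan2(R[1,1],R[0,1]));s=-((psi-cur+90)%180-90)
    return R.T@(np.array([x,y,z])-o['tool_pos']),s,cur
if __name__=='__main__':
    a=list(map(float,sys.argv[1:5]));s,sp,cur=plan(*a);o=status.get_obs()
    print('slide',s.round(4),'spin',round(sp,1),'psi',round(cur,1),'q6',o['q'][5].round(2),'t',o['t'],'F',o['contact_force'].round(1),'tilt z',Ro.from_rotvec(o['tool_rot']).as_matrix()[:,2].round(3))
E
python3 p.py .414 .149 .2 -0.7
```

```text
slide [-0.3681 -0.3831  0.1034] spin 77.2 psi 76.5 q6 -0.12 t 0.1 F [ 0.  -0.2 -0.8] tilt z [-0.001 -0.002 -1.   ]
```

>>> {"api": "arm_command", "payload": {
  "increments": [
    {"slide": [-0.368,-0.383,0.103],"spin": 77,"gripper": 0},
    {"slide": [-0.368,-0.383,0.103],"spin": 77,"gripper": 0},
    {"slide": [-0.368,-0.383,0.103],"spin": 77,"gripper": 0},
    {"slide": [-0.368,-0.383,0.103],"spin": 77,"gripper": 0},
    {"slide": [-0.368,-0.383,0.103],"spin": 77,"gripper": 0},
    {"slide": [-0.368,-0.383,0.103],"spin": 77,"gripper": 0},
    {"slide": [-0.368,-0.383,0.103],"spin": 77,"gripper": 0},
    {"slide": [-0.368,-0.383,0.103],"spin": 77,"gripper": 0}
  ]
}}

```text
t: 0.77
tool_pos: [0.3112, 0.3237, 0.2397]
tool_rot: [-1.826, -2.557, 0.0]
contact_force: [1.7, -0.1, -0.3]
opening: 0.0429
grip_force: 0.0
```

```bash
python3 p.py .414 .149 .2 -0.7
```

```text
slide [-0.1986  0.0405  0.0397] spin 19.6 psi 18.9 q6 0.31 t 0.7667 F [ 1.7 -0.1 -0.3] tilt z [-0. -0. -1.]
```

>>> {"api": "arm_command", "payload": {
  "increments": [
    {"slide": [-0.19,0.04,0.04],"spin": 19.6,"gripper": 0},
    {"slide": [-0.19,0.04,0.04],"spin": 19.6,"gripper": 0},
    {"slide": [-0.19,0.04,0.04],"spin": 19.6,"gripper": 0},
    {"slide": [-0.19,0.04,0.04],"spin": 19.6,"gripper": 0},
    {"slide": [-0.19,0.04,0.04],"spin": 19.6,"gripper": 0},
    {"slide": [-0.19,0.04,0.04],"spin": 19.6,"gripper": 0},
    {"slide": [-0.19,0.04,0.04],"spin": 19.6,"gripper": 0},
    {"slide": [-0.19,0.04,0.04],"spin": 19.6,"gripper": 0}
  ]
}}

```text
t: 1.43
tool_pos: [0.4111, 0.1596, 0.2002]
tool_rot: [-2.228, -2.214, 0.0]
contact_force: [0.1, 1.1, 0.0]
opening: 0.0428
grip_force: 0.0
```

```bash
python3 p.py .414 .149 .077 -0.7
```

```text
slide [-0.0106  0.003   0.1232] spin 0.3 psi -0.4 q6 0.21 t 1.4333 F [0.1 1.1 0. ] tilt z [-0.001  0.    -1.   ]
```

>>> {"api": "arm_command", "payload": {
  "increments": [
    {"slide": [-0.011,0.003,0.04],"spin": 0,"gripper": 0},
    {"slide": [-0.011,0.003,0.08],"spin": 0,"gripper": 0},
    {"slide": [-0.011,0.003,0.105],"spin": 0,"gripper": 0},
    {"slide": [-0.011,0.003,0.12],"spin": 0,"gripper": 0},
    {"slide": [-0.011,0.003,0.122],"spin": 0,"gripper": 0},
    {"slide": [-0.011,0.003,0.122],"spin": 0,"gripper": 0},
    {"slide": [-0.011,0.003,0.122],"spin": 0,"gripper": 0}
  ]
}}

```text
t: 2.02
tool_pos: [0.415, 0.1494, 0.0798]
tool_rot: [2.225, 2.216, 0.003]
contact_force: [-0.5, 0.4, 0.0]
opening: 0.0423
grip_force: 0.0
```

```bash
python3 p.py .414 .149 .077 -0.7; python3 - <<'E'
from h import *
a=cam('side');save(a,'b1.png',(220,150,350,260),3)
a=cam('top');save(a,'b1t.png',(150,180,260,270),3)
i=cv2.hconcat([cv2.imread('pics/b1.png'),cv2.copyMakeBorder(cv2.imread('pics/b1t.png'),0,60,0,0,0)]);cv2.imwrite('pics/b1c.png',i)
E
```

```text
slide [-0.0004 -0.001   0.0028] spin 0.4 psi -0.3 q6 0.18 t 2.0167 F [-0.5  0.4  0. ] tilt z [ 0.002  0.    -1.   ]
```

View pics/b1c.png

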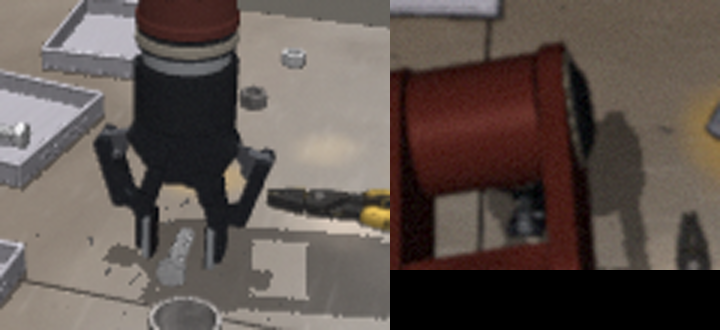

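The open fingers straddle the bolt shank, at about (180,250) in the left panel. I'll close now.

>>> {"api": "arm_command", "payload": {
  "increments": [
    {"slide": [0,-0.001,0.002],"spin": 0,"gripper": 0},
    {"slide": [0,-0.001,0.002],"spin": 0,"gripper": -1},
    {"slide": [0,-0.001,0.002],"spin": 0,"gripper": -1},
    {"slide": [0,-0.001,0.002],"spin": 0,"gripper": -1},
    {"slide": [0,-0.001,0.002],"spin": 0,"gripper": -1},
    {"slide": [0,-0.001,0.002],"spin": 0,"gripper": -1},
    {"slide": [0,-0.001,0.002],"spin": 0,"gripper": -1},
    {"slide": [0,-0.001,0.002],"spin": 0,"gripper": -1}
  ],
  "newtons": 50
}}

```text
t: 2.78
tool_pos: [0.4141, 0.1485, 0.0773]
tool_rot: [2.228, 2.214, 0.002]
contact_force: [0.4, -0.4, 5.6]
opening: 0.0114
grip_force: 50.5
```

```bash
python3 p.py .625 -.049 .2 -0.7
```

```text
slide [-0.1961  0.2123 -0.1225] spin 0.3 psi -0.4 q6 0.18 t 2.7833 F [ 0.4 -0.4  5.6] tilt z [ 0.001  0.    -1.   ]
```

>>> {"api": "arm_command", "payload": {
  "increments": [
    {"slide": [0,0,-0.04],"spin": 0,"gripper": -1},
    {"slide": [0,0,-0.08],"spin": 0,"gripper": -1},
    {"slide": [0.02,0.02,-0.11],"spin": 0,"gripper": -1},
    {"slide": [0.198,0.211,-0.122],"spin": 0,"gripper": -1},
    {"slide": [0.198,0.211,-0.122],"spin": 0,"gripper": -1},
    {"slide": [0.198,0.211,-0.122],"spin": 0,"gripper": -1},
    {"slide": [0.198,0.211,-0.122],"spin": 0,"gripper": -1},
    {"slide": [0.198,0.211,-0.122],"spin": 0,"gripper": -1}
  ]
}}

```text
t: 3.45
tool_pos: [0.5871, 0.3105, 0.1944]
tool_rot: [-2.227, -2.214, 0.004]
contact_force: [0.1, -0.2, -1.1]
opening: 0.011
grip_force: 49.8
```

```bash
python3 p.py .625 -.049 .2 -0.7
```

```text
slide [-0.3592  0.04   -0.0053] spin 0.4 psi -0.3 q6 0.38 t 3.45 F [ 0.1 -0.2 -1.1] tilt z [-0.002 -0.001 -1.   ]
```

I flipped the sign of x on that move, which did no harm since the arm was at travel height. Correcting it now.

>>> {"api": "arm_command", "payload": {
  "increments": [
    {"slide": [-0.355,0.038,-0.005],"spin": 0,"gripper": -1},
    {"slide": [-0.355,0.038,-0.005],"spin": 0,"gripper": -1},
    {"slide": [-0.355,0.038,-0.005],"spin": 0,"gripper": -1},
    {"slide": [-0.355,0.038,-0.005],"spin": 0,"gripper": -1},
    {"slide": [-0.355,0.038,-0.005],"spin": 0,"gripper": -1},
    {"slide": [-0.355,0.038,-0.005],"spin": 0,"gripper": -1},
    {"slide": [-0.355,0.038,-0.005],"spin": 0,"gripper": -1},
    {"slide": [-0.355,0.038,-0.005],"spin": 0,"gripper": -1}
  ]
}}

```text
t: 4.12
tool_pos: [0.6191, -0.0243, 0.1994]
tool_rot: [-2.227, -2.213, 0.002]
contact_force: [1.3, 0.3, -0.8]
opening: 0.0115
grip_force: 49.8
```

```bash
python3 p.py .625 -.049 .12 -0.7
```

```text
slide [-0.0247  0.0062  0.0794] spin 0.3 psi -0.4 q6 -0.15 t 4.1167 F [ 1.3  0.3 -0.8] tilt z [-0.002  0.    -1.   ]
```

>>> {"api": "arm_command", "payload": {
  "increments": [
    {"slide": [-0.015,0.003,0],"spin": 0,"gripper": -1},
    {"slide": [-0.015,0.003,0.03],"spin": 0,"gripper": -1},
    {"slide": [-0.015,0.003,0.06],"spin": 0,"gripper": -1},
    {"slide": [-0.015,0.003,0.06],"spin": 0,"gripper": -1},
    {"slide": [-0.015,0.003,0.06],"spin": 0,"gripper": -1}
  ]
}}

```text
t: 4.53
tool_pos: [0.6208, -0.0368, 0.1375]
tool_rot: [-2.224, -2.21, 0.006]
contact_force: [1.3, 0.2, -0.7]
opening: 0.0109
grip_force: 49.7
```

```bash
python3 p.py .625 -.049 .0835 -0.7; python3 - <<'E'
from h import *
a=cam('side');save(a,'b2.png',(160,130,290,230),4)
E
```

```text
slide [-0.0122  0.0046  0.0539] spin 0.4 psi -0.3 q6 -0.17 t 4.5333 F [ 1.3  0.2 -0.7] tilt z [-0.007  0.001 -1.   ]
```

View pics/b2.png

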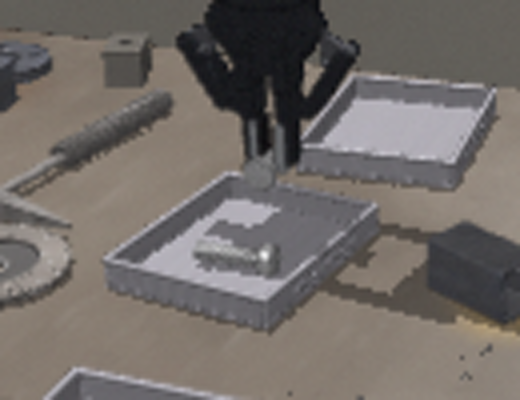

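The bolt is held level, head towards the camera at about (262,172), above the free half of its tray. Lowering it.

>>> {"api": "arm_command", "payload": {
  "increments": [
    {"slide": [-0.013,0.005,0.01],"spin": 0,"gripper": -1},
    {"slide": [-0.013,0.005,0.025],"spin": 0,"gripper": -1},
    {"slide": [-0.013,0.005,0.04],"spin": 0,"gripper": -1},
    {"slide": [-0.013,0.005,0.047],"spin": 0,"gripper": -1},
    {"slide": [-0.013,0.005,0.05],"spin": 0,"gripper": -1},
    {"slide": [-0.013,0.005,0.052],"spin": 0,"gripper": -1},
    {"slide": [-0.013,0.005,0.052],"spin": 0,"gripper": -1}
  ]
}}

```text
t: 5.17
tool_pos: [0.6276, -0.0502, 0.0881]
tool_rot: [-2.227, -2.214, 0.001]
contact_force: [-0.2, -1.3, -1.8]
opening: 0.0114
grip_force: 49.8
```

```bash
python3 p.py .625 -.049 .0835 -0.7
```

```text
slide [ 0.0012 -0.0026  0.0046] spin 0.4 psi -0.3 q6 -0.19 t 5.1667 F [-0.2 -1.3 -1.8] tilt z [-0.001  0.    -1.   ]
```

>>> {"api": "arm_command", "payload": {
  "increments": [
    {"slide": [0,0,0.003],"spin": 0,"gripper": -1},
    {"slide": [0,0,0.0045],"spin": 0,"gripper": -1},
    {"slide": [0,0,0.0045],"spin": 0,"gripper": -1},
    {"slide": [0,0,0.0045],"spin": 0,"gripper": -0.3},
    {"slide": [0,0,0.0045],"spin": 0,"gripper": -0.3},
    {"slide": [0,0,0.0045],"spin": 0,"gripper": -0.3},
    {"slide": [0,0,-0.03],"spin": 0,"gripper": -0.3},
    {"slide": [0,0,-0.07],"spin": 0,"gripper": -0.3}
  ]
}}

```text
t: 5.83
tool_pos: [0.6252, -0.0499, 0.1553]
tool_rot: [-2.223, -2.209, 0.008]
contact_force: [1.6, -0.2, 0.4]
opening: 0.0297
grip_force: 0.0
```

```bash
python3 p.py .403 -.267 .2 61
```

```text
slide [-0.2184 -0.2213 -0.0432] spin -61.4 psi -0.4 q6 -0.19 t 5.8333 F [ 1.6 -0.2  0.4] tilt z [-0.009  0.002 -1.   ]
```

>>> {"api": "arm_command", "payload": {
  "increments": [
    {"slide": [0,0,-0.03],"spin": 0,"gripper": 0},
    {"slide": [-0.22,-0.222,-0.043],"spin": -1.5,"gripper": 0},
    {"slide": [-0.22,-0.222,-0.043],"spin": -1.5,"gripper": 0},
    {"slide": [-0.22,-0.222,-0.043],"spin": -1.5,"gripper": 0},
    {"slide": [-0.22,-0.222,-0.043],"spin": -1.5,"gripper": 0},
    {"slide": [-0.22,-0.222,-0.043],"spin": -1.5,"gripper": 0},
    {"slide": [-0.22,-0.222,-0.043],"spin": -1.5,"gripper": 0},
    {"slide": [-0.22,-0.222,-0.043],"spin": -1.5,"gripper": 0}
  ]
}}

```text
t: 6.5
tool_pos: [0.4182, -0.2553, 0.2014]
tool_rot: [2.197, 2.243, 0.0]
contact_force: [0.2, -1.1, 0.1]
opening: 0.0431
grip_force: 0.0
```

>>> {"api": "arm_command", "payload": {
  "increments": [
    {"slide": [0,0,0],"spin": 0,"gripper": 0},
    {"slide": [0,0,0],"spin": 0,"gripper": 0}
  ]
}}

```text
t: 6.67
tool_pos: [0.4185, -0.2559, 0.2015]
tool_rot: [2.203, 2.238, 0.001]
contact_force: [-0.4, 0.3, -0.3]
opening: 0.043
grip_force: 0.0
```

```bash
python3 p.py .403 -.267 .077 1
```

```text
slide [-0.0108 -0.0159  0.1245] spin -0.1 psi 0.9 q6 -0.72 t 6.6667 F [-0.4  0.3 -0.3] tilt z [ 0.001 -0.001 -1.   ]
```

>>> {"api": "arm_command", "payload": {
  "increments": [
    {"slide": [-0.011,-0.016,0.03],"spin": 0,"gripper": 0.1},
    {"slide": [-0.011,-0.016,0.07],"spin": 0,"gripper": 0.1},
    {"slide": [-0.011,-0.016,0.1],"spin": 0,"gripper": 0.1},
    {"slide": [-0.011,-0.016,0.116],"spin": 0,"gripper": 0.1},
    {"slide": [-0.011,-0.016,0.124],"spin": 0,"gripper": 0.1},
    {"slide": [-0.011,-0.016,0.124],"spin": 0,"gripper": 0.1},
    {"slide": [-0.011,-0.016,0.124],"spin": 0,"gripper": 0.1}
  ]
}}

```text
t: 7.25
tool_pos: [0.4048, -0.2654, 0.0774]
tool_rot: [2.197, 2.245, 0.0]
contact_force: [0.2, 0.4, -0.5]
opening: 0.0469
grip_force: 0.0
```

```bash
python3 p.py .403 -.267 .077 1; python3 - <<'E'
from h import *
a=cam('side');save(a,'n1.png',(270,120,370,200),4)
E
```

```text
slide [-0.0015 -0.0018  0.0004] spin 0.2 psi 1.2 q6 -0.76 t 7.25 F [ 0.2  0.4 -0.5] tilt z [ 0.001 -0.    -1.   ]
```

View pics/n1.png

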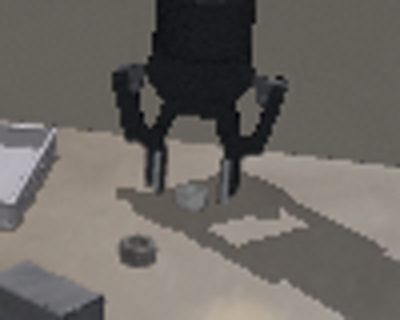

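The nut, at about (192,195) in the crop, sits between the two fingers. I'll close and lift.

>>> {"api": "arm_command", "payload": {
  "increments": [
    {"slide": [-0.0015,-0.001,0.0005],"spin": 0,"gripper": -1},
    {"slide": [-0.0015,-0.001,0.0005],"spin": 0,"gripper": -1},
    {"slide": [-0.0015,-0.001,0.0005],"spin": 0,"gripper": -1},
    {"slide": [-0.0015,-0.001,0.0005],"spin": 0,"gripper": -1},
    {"slide": [-0.0015,-0.001,0.0005],"spin": 0,"gripper": -1},
    {"slide": [-0.0015,-0.001,0.0005],"spin": 0,"gripper": -1},
    {"slide": [-0.0015,-0.001,0.0005],"spin": 0,"gripper": -1}
  ]
}}

```text
t: 7.88
tool_pos: [0.404, -0.2681, 0.0783]
tool_rot: [2.197, 2.241, 0.001]
contact_force: [0.0, -0.2, 7.0]
opening: 0.0216
grip_force: 49.2
```

```bash
python3 p.py .583 .222 .2 1
```

```text
slide [ 0.4862  0.189  -0.1223] spin 0.1 psi 1.1 q6 -0.76 t 7.8833 F [ 0.  -0.2  7. ] tilt z [ 0.003 -0.002 -1.   ]
```

>>> {"api": "arm_command", "payload": {
  "increments": [
    {"slide": [0,0,-0.03],"spin": 0,"gripper": -1},
    {"slide": [0,0,-0.07],"spin": 0,"gripper": -1},
    {"slide": [0.03,0.01,-0.1],"spin": 0,"gripper": -1},
    {"slide": [0.486,0.189,-0.121],"spin": 0,"gripper": -1},
    {"slide": [0.486,0.189,-0.121],"spin": 0,"gripper": -1},
    {"slide": [0.486,0.189,-0.121],"spin": 0,"gripper": -1},
    {"slide": [0.486,0.189,-0.121],"spin": 0,"gripper": -1},
    {"slide": [0.486,0.189,-0.121],"spin": 0,"gripper": -1}
  ]
}}

```text
t: 8.55
tool_pos: [0.4842, -0.0412, 0.1851]
tool_rot: [2.199, 2.242, 0.001]
contact_force: [0.5, -0.7, -0.3]
opening: 0.0212
grip_force: 49.4
```

```bash
python3 p.py .583 .222 .2 1; python3 - <<'E'
from h import *
a=cam('side');o=status.get_obs();t=proj(a,o['tool_pos'])[0].astype(int);print(t)
x,y=np.clip(t,[60,40],[440,310]);save(a,'n2.png',(int(x-60),int(y-40),int(x+60),int(y+60)),4)
E
```

```text
slide [ 0.2612  0.104  -0.0149] spin 0.1 psi 1.1 q6 -0.26 t 8.55 F [ 0.5 -0.7 -0.3] tilt z [ 0.001 -0.    -1.   ]
[274 136]
```

View pics/n2.png

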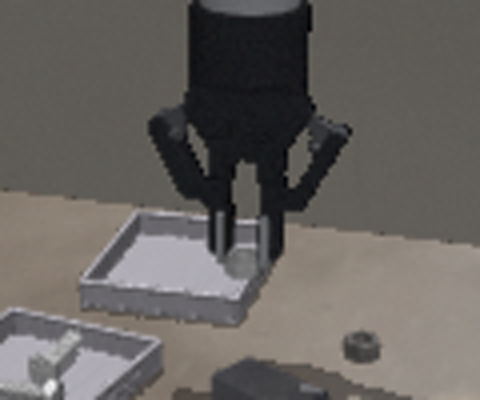

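The bright nut is held near the fingertips and roughly level, at about (243,262). Opening reads 21 mm, so the pads hold only its upper edge. I'll place it gently and reach lower for the next nut.

>>> {"api": "arm_command", "payload": {
  "increments": [
    {"slide": [0.245,0.098,-0.01],"spin": 0,"gripper": -1},
    {"slide": [0.245,0.098,-0.01],"spin": 0,"gripper": -1},
    {"slide": [0.245,0.098,-0.01],"spin": 0,"gripper": -1},
    {"slide": [0.245,0.098,-0.01],"spin": 0,"gripper": -1},
    {"slide": [0.245,0.098,-0.01],"spin": 0,"gripper": -1},
    {"slide": [0.245,0.098,-0.01],"spin": 0,"gripper": -1},
    {"slide": [0.245,0.098,-0.01],"spin": 0,"gripper": -1},
    {"slide": [0.245,0.098,-0.01],"spin": 0,"gripper": -1}
  ]
}}

```text
t: 9.27
tool_pos: [0.5777, 0.2067, 0.1949]
tool_rot: [2.194, 2.248, 0.002]
contact_force: [-0.1, -0.5, -0.4]
opening: 0.0218
grip_force: 49.4
```

>>> {"api": "arm_command", "payload": {
  "increments": [
    {"slide": [0,0,0.03],"spin": 0,"gripper": -1},
    {"slide": [0,0,0.06],"spin": 0,"gripper": -1},
    {"slide": [0,0,0.06],"spin": 0,"gripper": -1},
    {"slide": [0,0,0.06],"spin": 0,"gripper": -1}
  ]
}}

```text
t: 9.6
tool_pos: [0.5752, 0.2023, 0.1322]
tool_rot: [-2.198, -2.24, 0.008]
contact_force: [-0.5, 0.7, 0.5]
opening: 0.0211
grip_force: 49.4
```

```bash
python3 p.py .583 .222 .0845 1
```

```text
slide [0.0196 0.0085 0.0477] spin 0.1 psi 1.1 q6 0.2 t 9.6 F [-0.5  0.7  0.5] tilt z [-0.006 -0.002 -1.   ]
```

>>> {"api": "arm_command", "payload": {
  "increments": [
    {"slide": [0.018,0.009,0],"spin": 0,"gripper": -1},
    {"slide": [0.018,0.009,0.015],"spin": 0,"gripper": -1},
    {"slide": [0.018,0.009,0.03],"spin": 0,"gripper": -1},
    {"slide": [0.018,0.009,0.04],"spin": 0,"gripper": -1},
    {"slide": [0.018,0.009,0.044],"spin": 0,"gripper": -1},
    {"slide": [0.018,0.009,0.046],"spin": 0,"gripper": -1},
    {"slide": [0.018,0.009,0.046],"spin": 0,"gripper": -1}
  ]
}}

```text
t: 10.18
tool_pos: [0.5851, 0.2215, 0.0875]
tool_rot: [-2.199, -2.243, 0.002]
contact_force: [-0.1, 0.1, -1.4]
opening: 0.0219
grip_force: 49.4
```

```bash
python3 p.py .583 .222 .0845 1
```

```text
slide [ 0.0005 -0.0021  0.003 ] spin 0.1 psi 1.1 q6 0.22 t 10.1833 F [-0.1  0.1 -1.4] tilt z [-0.002 -0.001 -1.   ]
```

>>> {"api": "arm_command", "payload": {
  "increments": [
    {"slide": [0,0,0.002],"spin": 0,"gripper": -1},
    {"slide": [0,0,0.003],"spin": 0,"gripper": -1},
    {"slide": [0,0,0.004],"spin": 0,"gripper": -1},
    {"slide": [0,0,0.004],"spin": 0,"gripper": -1}
  ]
}}

```text
t: 10.52
tool_pos: [0.5858, 0.2221, 0.0847]
tool_rot: [2.199, 2.244, 0.0]
contact_force: [-0.1, -0.1, -0.9]
opening: 0.0216
grip_force: 49.4
```

>>> {"api": "arm_command", "payload": {
  "increments": [
    {"slide": [0,0,0],"spin": 0,"gripper": 0},
    {"slide": [0,0,0],"spin": 0,"gripper": 0},
    {"slide": [0,0,0],"spin": 0,"gripper": 0},
    {"slide": [0,0,-0.03],"spin": 0,"gripper": 0},
    {"slide": [0,0,-0.07],"spin": 0,"gripper": 0},
    {"slide": [0,0,-0.11],"spin": 0,"gripper": 0},
    {"slide": [0,0,-0.11],"spin": 0,"gripper": 0.1},
    {"slide": [0,0,-0.11],"spin": 0,"gripper": 0.1}
  ]
}}

```text
t: 11.18
tool_pos: [0.5878, 0.2226, 0.1991]
tool_rot: [2.196, 2.241, 0.011]
contact_force: [-0.1, -0.3, -0.7]
opening: 0.0472
grip_force: 0.0
```

```bash
python3 p.py .424 -.156 .2 9; python3 - <<'E'
from h import *
a=cam('side');save(a,'n3.png',(130,160,270,290),4)
E
```

```text
slide [-0.3753 -0.1714 -0.003 ] spin -7.8 psi 1.2 q6 0.22 t 11.1833 F [-0.1 -0.3 -0.7] tilt z [ 0.008  0.002 -1.   ]
```

View pics/n3.png

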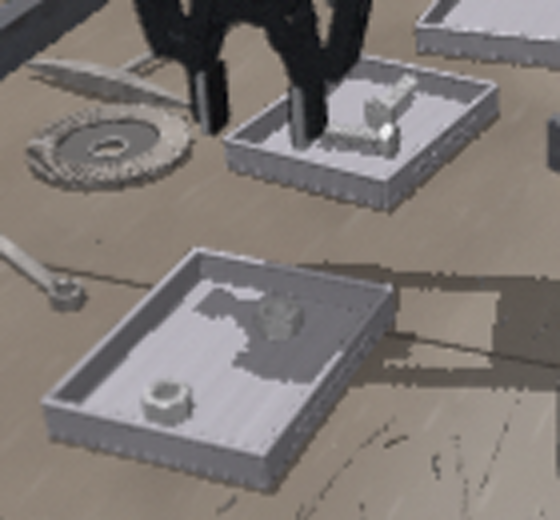

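The bright nut is in its tray at about (281,316), lying flat. The bolts are in the bolt tray, clear of each other. Next is the dark nut.

>>> {"api": "arm_command", "payload": {
  "increments": [
    {"slide": [-0.374,-0.172,-0.003],"spin": -8,"gripper": 0.2},
    {"slide": [-0.374,-0.172,-0.003],"spin": -8,"gripper": 0.2},
    {"slide": [-0.374,-0.172,-0.003],"spin": -8,"gripper": 0.2},
    {"slide": [-0.374,-0.172,-0.003],"spin": -8,"gripper": 0.2},
    {"slide": [-0.374,-0.172,-0.003],"spin": -8,"gripper": 0.2},
    {"slide": [-0.374,-0.172,-0.003],"spin": -8,"gripper": 0.2},
    {"slide": [-0.374,-0.172,-0.003],"spin": -8,"gripper": 0.2},
    {"slide": [-0.374,-0.172,-0.003],"spin": -8,"gripper": 0.2}
  ]
}}

```text
t: 11.9
tool_pos: [0.4502, -0.0845, 0.1946]
tool_rot: [-2.034, -2.39, 0.002]
contact_force: [0.8, -0.8, 0.1]
opening: 0.0512
grip_force: 0.0
```

>>> {"api": "arm_command", "payload": {
  "increments": [
    {"slide": [0,0,0],"spin": 0,"gripper": 0.2},
    {"slide": [0,0,0],"spin": 0,"gripper": 0.2}
  ]
}}

```text
t: 12.07
tool_pos: [0.4508, -0.085, 0.1949]
tool_rot: [-2.041, -2.384, 0.002]
contact_force: [1.0, 0.7, -0.6]
opening: 0.051
grip_force: 0.0
```

```bash
python3 p.py .424 -.156 .2 9
```

```text
slide [-0.066  -0.0375 -0.0052] spin -0.1 psi 8.9 q6 -0.5 t 12.0667 F [ 1.   0.7 -0.6] tilt z [-0.003  0.001 -1.   ]
```

>>> {"api": "arm_command", "payload": {
  "increments": [
    {"slide": [-0.066,-0.038,0],"spin": 0,"gripper": 0.2},
    {"slide": [-0.066,-0.038,0.01],"spin": 0,"gripper": 0.2},
    {"slide": [-0.066,-0.038,0.04],"spin": 0,"gripper": 0.2},
    {"slide": [-0.066,-0.038,0.07],"spin": 0,"gripper": 0.2},
    {"slide": [-0.066,-0.038,0.1],"spin": 0,"gripper": 0.2},
    {"slide": [-0.066,-0.038,0.11],"spin": 0,"gripper": 0.2},
    {"slide": [-0.066,-0.038,0.115],"spin": 0,"gripper": 0.2},
    {"slide": [-0.066,-0.038,0.115],"spin": 0,"gripper": 0.2}
  ]
}}

```text
t: 12.73
tool_pos: [0.4251, -0.1536, 0.0806]
tool_rot: [-2.033, -2.391, 0.001]
contact_force: [0.6, 0.2, 0.8]
opening: 0.0513
grip_force: 0.0
```

```bash
python3 p.py .424 -.156 .073 9
```

```text
slide [-0.0022 -0.0015  0.0076] spin 0.2 psi 9.2 q6 -0.67 t 12.7333 F [0.6 0.2 0.8] tilt z [-0.003  0.002 -1.   ]
```

>>> {"api": "arm_command", "payload": {
  "increments": [
    {"slide": [-0.002,-0.001,0.005],"spin": 0,"gripper": 0.2},
    {"slide": [-0.002,-0.001,0.007],"spin": 0,"gripper": -0.2},
    {"slide": [-0.002,-0.001,0.007],"spin": 0,"gripper": -1},
    {"slide": [-0.002,-0.001,0.007],"spin": 0,"gripper": -1},
    {"slide": [-0.002,-0.001,0.007],"spin": 0,"gripper": -1},
    {"slide": [-0.002,-0.001,0.007],"spin": 0,"gripper": -1},
    {"slide": [-0.002,-0.001,0.007],"spin": 0,"gripper": -1},
    {"slide": [-0.002,-0.001,0.007],"spin": 0,"gripper": -1}
  ]
}}

```text
t: 13.4
tool_pos: [0.4257, -0.1573, 0.0761]
tool_rot: [2.036, 2.39, 0.001]
contact_force: [-0.9, 1.5, 5.6]
opening: 0.025
grip_force: 49.7
```

```bash
python3 p.py .583 .264 .19 9
```

```text
slide [ 0.3908  0.2224 -0.1139] spin 0.1 psi 9.1 q6 -0.68 t 13.4 F [-0.9  1.5  5.6] tilt z [ 0.002 -0.001 -1.   ]
```

>>> {"api": "arm_command", "payload": {
  "increments": [
    {"slide": [0,0,-0.03],"spin": 0,"gripper": -1},
    {"slide": [0,0,-0.07],"spin": 0,"gripper": -1},
    {"slide": [0.03,0.01,-0.1],"spin": 0,"gripper": -1},
    {"slide": [0.39,0.222,-0.114],"spin": 0,"gripper": -1},
    {"slide": [0.39,0.222,-0.114],"spin": 0,"gripper": -1},
    {"slide": [0.39,0.222,-0.114],"spin": 0,"gripper": -1},
    {"slide": [0.39,0.222,-0.114],"spin": 0,"gripper": -1},
    {"slide": [0.39,0.222,-0.114],"spin": 0,"gripper": -1}
  ]
}}

```text
t: 14.07
tool_pos: [0.5053, 0.0689, 0.1811]
tool_rot: [2.037, 2.391, -0.0]
contact_force: [0.8, -0.6, 0.3]
opening: 0.025
grip_force: 49.5
```

```bash
python3 p.py .583 .264 .19 9
```

```text
slide [ 0.1802  0.1077 -0.009 ] spin 0.1 psi 9.1 q6 -0.17 t 14.0667 F [ 0.8 -0.6  0.3] tilt z [ 0. -0. -1.]
```

>>> {"api": "arm_command", "payload": {
  "increments": [
    {"slide": [0.167,0.1,-0.008],"spin": 0,"gripper": -1},
    {"slide": [0.167,0.1,-0.008],"spin": 0,"gripper": -1},
    {"slide": [0.167,0.1,-0.008],"spin": 0,"gripper": -1},
    {"slide": [0.167,0.1,-0.008],"spin": 0,"gripper": -1},
    {"slide": [0.167,0.1,-0.008],"spin": 0,"gripper": -1},
    {"slide": [0.167,0.1,0.02],"spin": 0,"gripper": -1},
    {"slide": [0.167,0.1,0.05],"spin": 0,"gripper": -1},
    {"slide": [0.167,0.1,0.05],"spin": 0,"gripper": -1}
  ]
}}

```text
t: 14.73
tool_pos: [0.5734, 0.2471, 0.1239]
tool_rot: [-2.031, -2.388, 0.017]
contact_force: [-2.2, -0.1, -2.4]
opening: 0.025
grip_force: 49.5
```

>>> {"api": "arm_command", "payload": {
  "increments": [
    {"slide": [0,0,0],"spin": 0,"gripper": -1},
    {"slide": [0,0,0],"spin": 0,"gripper": -1}
  ]
}}

```text
t: 14.9
tool_pos: [0.5777, 0.2475, 0.1319]
tool_rot: [2.037, 2.391, 0.001]
contact_force: [1.0, 0.3, 0.1]
opening: 0.0249
grip_force: 49.5
```

```bash
python3 p.py .583 .264 .083 9
```

```text
slide [0.0154 0.0078 0.0489] spin 0.1 psi 9.1 q6 0.13 t 14.9 F [1.  0.3 0.1] tilt z [ 0.  0. -1.]
```

>>> {"api": "arm_command", "payload": {
  "increments": [
    {"slide": [0.0155,0.008,0],"spin": 0,"gripper": -1},
    {"slide": [0.0155,0.008,0.015],"spin": 0,"gripper": -1},
    {"slide": [0.0155,0.008,0.03],"spin": 0,"gripper": -1},
    {"slide": [0.0155,0.008,0.04],"spin": 0,"gripper": -1},
    {"slide": [0.0155,0.008,0.045],"spin": 0,"gripper": -1},
    {"slide": [0.0155,0.008,0.047],"spin": 0,"gripper": -1},
    {"slide": [0.0155,0.008,0.048],"spin": 0,"gripper": -1},
    {"slide": [0.0155,0.008,0.048],"spin": 0,"gripper": -1}
  ]
}}

```text
t: 15.57
tool_pos: [0.583, 0.2641, 0.083]
tool_rot: [2.037, 2.391, 0.0]
contact_force: [-0.7, -0.4, -0.4]
opening: 0.0248
grip_force: 49.5
```

```bash
python3 p.py .583 .264 .082 9
```

```text
slide [-0.0001 -0.      0.001 ] spin 0.1 psi 9.1 q6 0.15 t 15.5667 F [-0.7 -0.4 -0.4] tilt z [ 0.  0. -1.]
```

>>> {"api": "arm_command", "payload": {
  "increments": [
    {"slide": [0,0,0.001],"spin": 0,"gripper": -1},
    {"slide": [0,0,0.001],"spin": 0,"gripper": 0},
    {"slide": [0,0,0.001],"spin": 0,"gripper": 0},
    {"slide": [0,0,0.001],"spin": 0,"gripper": 0},
    {"slide": [0,0,-0.03],"spin": 0,"gripper": 0},
    {"slide": [0,0,-0.07],"spin": 0,"gripper": 0},
    {"slide": [0,0,-0.11],"spin": 0,"gripper": 0.5},
    {"slide": [0,0,-0.11],"spin": 0,"gripper": 0.9}
  ]
}}

```text
t: 16.23
tool_pos: [0.5874, 0.2659, 0.2042]
tool_rot: [2.031, 2.385, 0.023]
contact_force: [1.1, 0.2, 2.1]
opening: 0.0655
grip_force: 0.0
```

```bash
python3 p.py .3755 .278 .19 3
```

```text
slide [ 0.0457 -0.2075  0.0108] spin 6.2 psi 9.2 q6 0.15 t 16.2333 F [1.1 0.2 2.1] tilt z [ 0.016  0.005 -1.   ]
```

>>> {"api": "arm_command", "payload": {
  "increments": [
    {"slide": [0.045,-0.204,0.005],"spin": 6,"gripper": 0.9},
    {"slide": [0.045,-0.204,0.005],"spin": 6,"gripper": 0.9},
    {"slide": [0.045,-0.204,0.005],"spin": 6,"gripper": 0.9},
    {"slide": [0.045,-0.204,0.005],"spin": 6,"gripper": 0.9},
    {"slide": [0.045,-0.204,0.005],"spin": 6,"gripper": 0.9},
    {"slide": [0.045,-0.204,0.005],"spin": 6,"gripper": 0.9},
    {"slide": [0.045,-0.204,0.005],"spin": 6,"gripper": 0.9},
    {"slide": [0.045,-0.204,0.005],"spin": 6,"gripper": 0.9}
  ]
}}

```text
t: 16.9
tool_pos: [0.3749, 0.2766, 0.189]
tool_rot: [2.158, 2.281, 0.003]
contact_force: [0.7, -0.2, 0.7]
opening: 0.081
grip_force: 0.0
```

```bash
python3 p.py .3755 .278 .085 3; python3 - <<'E'
from h import *
import seg
a=cam('side');save(a,'n4.png',(130,160,330,290),4)
E
```

```text
slide [0.0013 0.0004 0.104 ] spin 0.2 psi 3.2 q6 0.42 t 16.9 F [ 0.7 -0.2  0.7] tilt z [ 0.002  0.001 -1.   ]
```

View pics/n4.png

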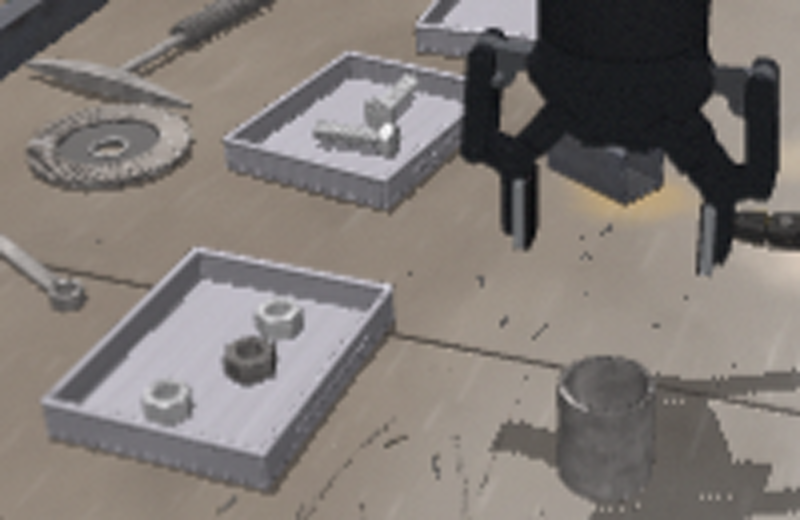

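The nut tray holds three flat nuts, with the dark one at about (250,360). The pipe at (607,430) is centred under the open fingers. Descending.

>>> {"api": "arm_command", "payload": {
  "increments": [
    {"slide": [0.001,0,0.03],"spin": 0,"gripper": 0.9},
    {"slide": [0.001,0,0.06],"spin": 0,"gripper": 0.9},
    {"slide": [0.001,0,0.085],"spin": 0,"gripper": 0.9},
    {"slide": [0.001,0,0.1],"spin": 0,"gripper": 0.9},
    {"slide": [0.001,0,0.104],"spin": 0,"gripper": 0.9},
    {"slide": [0.001,0,0.104],"spin": 0,"gripper": 0.9}
  ]
}}

```text
t: 17.45
tool_pos: [0.375, 0.2769, 0.0832]
tool_rot: [-2.16, -2.28, 0.004]
contact_force: [-0.6, -0.8, 0.2]
opening: 0.0812
grip_force: 0.0
```

>>> {"api": "arm_command", "payload": {
  "increments": [
    {"slide": [0,0,0],"spin": 0,"gripper": -1},
    {"slide": [0,0,0],"spin": 0,"gripper": -1},
    {"slide": [0,0,0],"spin": 0,"gripper": -1},
    {"slide": [0,0,0],"spin": 0,"gripper": -1},
    {"slide": [0,0,0],"spin": 0,"gripper": -1},
    {"slide": [0,0,0],"spin": 0,"gripper": -1}
  ],
  "newtons": 60
}}

```text
t: 17.95
tool_pos: [0.3756, 0.2779, 0.0861]
tool_rot: [2.159, 2.281, 0.005]
contact_force: [-1.0, -0.5, 6.4]
opening: 0.0468
grip_force: 60.8
```

```bash
python3 p.py .595 -.290 .21 3
```

```text
slide [-0.5789  0.1882 -0.124 ] spin 0.2 psi 3.2 q6 0.42 t 17.95 F [-1.  -0.5  6.4] tilt z [ 0.003  0.001 -1.   ]
```

>>> {"api": "arm_command", "payload": {
  "increments": [
    {"slide": [0,0,-0.03],"spin": 0,"gripper": -1},
    {"slide": [0,0,-0.07],"spin": 0,"gripper": -1},
    {"slide": [-0.02,0.01,-0.1],"spin": 0,"gripper": -1},
    {"slide": [-0.578,0.188,-0.12],"spin": 0,"gripper": -1},
    {"slide": [-0.578,0.188,-0.12],"spin": 0,"gripper": -1},
    {"slide": [-0.578,0.188,-0.12],"spin": 0,"gripper": -1},
    {"slide": [-0.578,0.188,-0.12],"spin": 0,"gripper": -1},
    {"slide": [-0.578,0.188,-0.12],"spin": 0,"gripper": -1}
  ]
}}

```text
t: 18.62
tool_pos: [0.4593, 0.0615, 0.1914]
tool_rot: [2.159, 2.282, 0.001]
contact_force: [0.5, -0.3, -2.9]
opening: 0.0471
grip_force: 62.8
```

```bash
python3 p.py .595 -.290 .205 3
```

```text
slide [-0.3584  0.116  -0.0136] spin 0.2 psi 3.2 q6 -0.08 t 18.6167 F [ 0.5 -0.3 -2.9] tilt z [ 0.001  0.    -1.   ]
```

>>> {"api": "arm_command", "payload": {
  "increments": [
    {"slide": [-0.343,0.11,-0.012],"spin": 0,"gripper": -1},
    {"slide": [-0.343,0.11,-0.012],"spin": 0,"gripper": -1},
    {"slide": [-0.343,0.11,-0.012],"spin": 0,"gripper": -1},
    {"slide": [-0.343,0.11,-0.012],"spin": 0,"gripper": -1},
    {"slide": [-0.343,0.11,-0.012],"spin": 0,"gripper": -1},
    {"slide": [-0.343,0.11,-0.012],"spin": 0,"gripper": -1},
    {"slide": [-0.343,0.11,-0.012],"spin": 0,"gripper": -1},
    {"slide": [-0.343,0.11,-0.012],"spin": 0,"gripper": -1}
  ]
}}

```text
t: 19.28
tool_pos: [0.5785, -0.2498, 0.2019]
tool_rot: [-2.159, -2.281, -0.0]
contact_force: [0.0, -0.2, -2.7]
opening: 0.047
grip_force: 62.8
```

>>> {"api": "arm_command", "payload": {
  "increments": [
    {"slide": [0,0,0],"spin": 0,"gripper": -1},
    {"slide": [0,0,0],"spin": 0,"gripper": -1}
  ]
}}

```text
t: 19.45
tool_pos: [0.5785, -0.2497, 0.2017]
tool_rot: [-2.162, -2.278, 0.0]
contact_force: [-0.0, 0.2, -2.3]
opening: 0.0468
grip_force: 63.0
```

```bash
python3 p.py .595 -.290 .14 3
```

```text
slide [-0.0411  0.0145  0.0617] spin -0.0 psi 3.0 q6 -0.58 t 19.45 F [-0.   0.2 -2.3] tilt z [-0.001  0.001 -1.   ]
```

>>> {"api": "arm_command", "payload": {
  "increments": [
    {"slide": [-0.041,0.0145,0],"spin": 0,"gripper": -1},
    {"slide": [-0.041,0.0145,0.01],"spin": 0,"gripper": -1},
    {"slide": [-0.041,0.0145,0.03],"spin": 0,"gripper": -1},
    {"slide": [-0.041,0.0145,0.06],"spin": 0,"gripper": -1},
    {"slide": [-0.041,0.0145,0.08],"spin": 0,"gripper": -1},
    {"slide": [-0.041,0.0145,0.095],"spin": 0,"gripper": -1},
    {"slide": [-0.041,0.0145,0.104],"spin": 0,"gripper": -1},
    {"slide": [-0.041,0.0145,0.104],"spin": 0,"gripper": -1}
  ]
}}

```text
t: 20.12
tool_pos: [0.5939, -0.2863, 0.0958]
tool_rot: [-2.155, -2.279, 0.001]
contact_force: [-0.6, 0.8, -3.1]
opening: 0.0468
grip_force: 62.9
```

```bash
python3 p.py .595 -.290 .0925 3
```

```text
slide [-0.0037  0.0009  0.0033] spin 0.2 psi 3.2 q6 -0.62 t 20.1167 F [-0.6  0.8 -3.1] tilt z [-0.004  0.002 -1.   ]
```

>>> {"api": "arm_command", "payload": {
  "increments": [
    {"slide": [-0.003,0.001,0.001],"spin": 0,"gripper": -1},
    {"slide": [-0.003,0.001,0.002],"spin": 0,"gripper": -1},
    {"slide": [-0.003,0.001,0.003],"spin": 0,"gripper": -1},
    {"slide": [-0.003,0.001,0.003],"spin": 0,"gripper": -1}
  ]
}}

```text
t: 20.45
tool_pos: [0.5971, -0.2915, 0.0968]
tool_rot: [2.158, 2.28, 0.001]
contact_force: [-1.0, 1.0, -2.2]
opening: 0.0469
grip_force: 63.0
```

>>> {"api": "arm_command", "payload": {
  "increments": [
    {"slide": [0,0,0.001],"spin": 0,"gripper": -1},
    {"slide": [0,0,0.001],"spin": 0,"gripper": 0.5},
    {"slide": [0,0,0.001],"spin": 0,"gripper": 0.5},
    {"slide": [0,0,0.001],"spin": 0,"gripper": 0.5},
    {"slide": [0,0,-0.02],"spin": 0,"gripper": 0.5},
    {"slide": [0,0,-0.055],"spin": 0,"gripper": 0.5},
    {"slide": [0,0,-0.095],"spin": 0,"gripper": 0.5},
    {"slide": [0,0,-0.115],"spin": 0,"gripper": 0.5}
  ]
}}

```text
t: 21.12
tool_pos: [0.598, -0.2919, 0.2163]
tool_rot: [2.154, 2.277, 0.002]
contact_force: [1.5, -0.0, 0.7]
opening: 0.0641
grip_force: 0.0
```

```bash
python3 p.py .457 -.018 .19 62.4
```

```text
slide [ 0.2814 -0.1259  0.0244] spin -59.2 psi 3.2 q6 -0.62 t 21.1167 F [ 1.5 -0.   0.7] tilt z [ 0.006 -0.004 -1.   ]
```

>>> {"api": "arm_command", "payload": {
  "increments": [
    {"slide": [0.28,-0.126,0.024],"spin": -59.5,"gripper": 0.8},
    {"slide": [0.28,-0.126,0.024],"spin": -59.5,"gripper": 0.8},
    {"slide": [0.28,-0.126,0.024],"spin": -59.5,"gripper": 0.8},
    {"slide": [0.28,-0.126,0.024],"spin": -59.5,"gripper": 0.8},
    {"slide": [0.28,-0.126,0.024],"spin": -59.5,"gripper": 0.8},
    {"slide": [0.28,-0.126,0.024],"spin": -59.5,"gripper": 0.8},
    {"slide": [0.28,-0.126,0.024],"spin": -59.5,"gripper": 0.8},
    {"slide": [0.28,-0.126,0.024],"spin": -59.5,"gripper": 0.8}
  ]
}}

```text
t: 21.78
tool_pos: [0.4527, -0.0151, 0.1857]
tool_rot: [-0.788, -3.04, -0.002]
contact_force: [0.2, -0.6, -0.2]
opening: 0.077
grip_force: 0.0
```

>>> {"api": "arm_command", "payload": {
  "increments": [
    {"slide": [0,0,0],"spin": 0,"gripper": 0.8},
    {"slide": [0,0,0],"spin": 0,"gripper": 0.8}
  ]
}}

```text
t: 21.95
tool_pos: [0.4553, -0.0179, 0.187]
tool_rot: [0.801, 3.036, -0.0]
contact_force: [0.2, -0.5, 0.2]
opening: 0.0766
grip_force: 0.0
```

```bash
python3 p.py .457 -.018 .19 62.4;  python3 - <<'E'
from h import *
a=cam('side');save(a,'n5.png',(180,110,340,220),4)
E
```

```text
slide [-0.0015  0.0008 -0.003 ] spin -2.0 psi 60.4 q6 -1.26 t 21.95 F [ 0.2 -0.5  0.2] tilt z [ 0.002 -0.001 -1.   ]
```

View pics/n5.png

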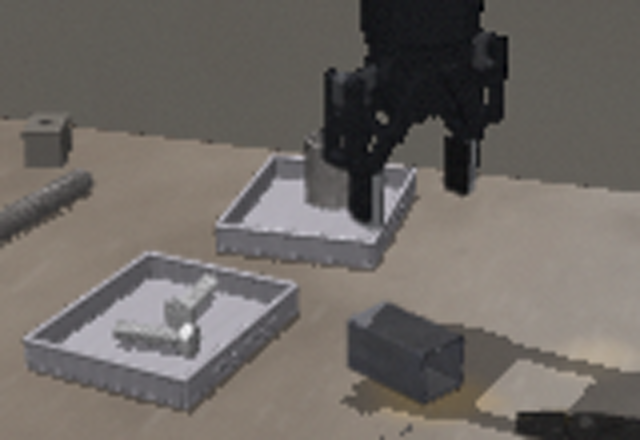

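The pipe stands in the empty tray at about (330,170), and the tube is below the gripper at (405,350). Descending on the tube.

>>> {"api": "arm_command", "payload": {
  "increments": [
    {"slide": [-0.0015,0.001,0.03],"spin": -2,"gripper": 0.8},
    {"slide": [-0.0015,0.001,0.06],"spin": -2,"gripper": 0.8},
    {"slide": [-0.0015,0.001,0.085],"spin": -2,"gripper": 0.8},
    {"slide": [-0.0015,0.001,0.1],"spin": -2,"gripper": 0.8},
    {"slide": [-0.0015,0.001,0.107],"spin": -2,"gripper": 0.8},
    {"slide": [-0.0015,0.001,0.107],"spin": -2,"gripper": 0.8}
  ]
}}

```text
t: 22.5
tool_pos: [0.4566, -0.0191, 0.0779]
tool_rot: [-0.752, -3.047, 0.0]
contact_force: [-0.5, -0.1, -0.4]
opening: 0.0766
grip_force: 0.0
```

>>> {"api": "arm_command", "payload": {
  "increments": [
    {"slide": [0,0,0],"spin": 0,"gripper": -1},
    {"slide": [0,0,0],"spin": 0,"gripper": -1},
    {"slide": [0,0,0],"spin": 0,"gripper": -1},
    {"slide": [0,0,0],"spin": 0,"gripper": -1},
    {"slide": [0,0,0],"spin": 0,"gripper": -1},
    {"slide": [0,0,0],"spin": 0,"gripper": -1},
    {"slide": [0,0,0],"spin": 0,"gripper": -1}
  ]
}}

```text
t: 23.08
tool_pos: [0.459, -0.0183, 0.0817]
tool_rot: [0.748, 3.046, 0.001]
contact_force: [0.9, 2.4, 6.5]
opening: 0.0393
grip_force: 62.2
```

```bash
python3 p.py .591 -.216 .2 93.3
```

```text
slide [-0.2091 -0.1139 -0.1176] spin -30.9 psi 62.4 q6 -1.29 t 23.0833 F [0.9 2.4 6.5] tilt z [ 0.005 -0.    -1.   ]
```

>>> {"api": "arm_command", "payload": {
  "increments": [
    {"slide": [0,0,-0.03],"spin": 0,"gripper": -1},
    {"slide": [0,0,-0.07],"spin": 0,"gripper": -1},
    {"slide": [-0.02,-0.01,-0.1],"spin": -5,"gripper": -1},
    {"slide": [-0.209,-0.114,-0.117],"spin": -31,"gripper": -1},
    {"slide": [-0.209,-0.114,-0.117],"spin": -31,"gripper": -1},
    {"slide": [-0.209,-0.114,-0.117],"spin": -31,"gripper": -1},
    {"slide": [-0.209,-0.114,-0.117],"spin": -31,"gripper": -1},
    {"slide": [-0.209,-0.114,-0.117],"spin": -31,"gripper": -1}
  ]
}}

```text
t: 23.75
tool_pos: [0.585, -0.2107, 0.1947]
tool_rot: [0.099, -3.138, -0.001]
contact_force: [-0.3, 1.4, -4.8]
opening: 0.0392
grip_force: 62.7
```

>>> {"api": "arm_command", "payload": {
  "increments": [
    {"slide": [0,0,0],"spin": 0,"gripper": -1},
    {"slide": [0,0,0],"spin": 0,"gripper": -1}
  ]
}}

```text
t: 23.92
tool_pos: [0.5851, -0.2109, 0.1945]
tool_rot: [0.09, -3.138, -0.001]
contact_force: [-0.7, 0.4, -4.3]
opening: 0.039
grip_force: 63.0
```

```bash
python3 p.py .591 -.216 .15 93.3;  python3 - <<'E'
from h import *
import pickle
T=cam('top');pickle.dump(T,open('top1.pkl','wb'));save(T,'t1.png',(110,105,410,260),2.6)
E
```

```text
slide [-0.0057 -0.0054  0.0444] spin 0.0 psi 93.3 q6 -2.09 t 23.9167 F [-0.7  0.4 -4.3] tilt z [-0.002  0.001 -1.   ]
```

View pics/t1.png

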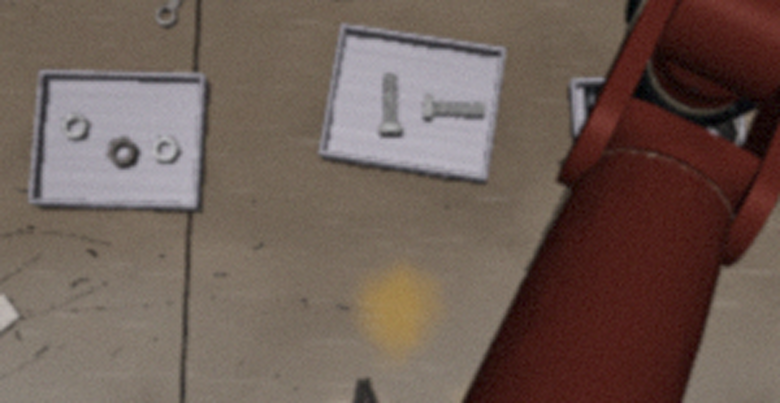

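The top view shows three separate nuts and two bolts that don't touch. The bench is clear except for the tube, which is in the gripper. Lowering it.

>>> {"api": "arm_command", "payload": {
  "increments": [
    {"slide": [-0.006,-0.0085,0.01],"spin": 0,"gripper": -1},
    {"slide": [-0.006,-0.0085,0.04],"spin": 0,"gripper": -1},
    {"slide": [-0.006,-0.0085,0.07],"spin": 0,"gripper": -1},
    {"slide": [-0.006,-0.0085,0.09],"spin": 0,"gripper": -1},
    {"slide": [-0.006,-0.0085,0.1],"spin": 0,"gripper": -1},
    {"slide": [-0.006,-0.0085,0.1],"spin": 0,"gripper": -1},
    {"slide": [-0.006,-0.0085,0.1],"spin": 0,"gripper": -1},
    {"slide": [-0.006,-0.0085,0.1],"spin": 0,"gripper": -1}
  ]
}}

```text
t: 24.63
tool_pos: [0.5926, -0.2175, 0.0979]
tool_rot: [-0.095, 3.137, -0.003]
contact_force: [-0.0, -0.5, -4.3]
opening: 0.0394
grip_force: 62.8
```

```bash
python3 p.py .591 -.219 .0875 93.3
```

```text
slide [ 0.0017 -0.0014  0.0104] spin 0.2 psi 93.5 q6 -2.1 t 24.6333 F [-0.  -0.5 -4.3] tilt z [ 0.003 -0.002 -1.   ]
```

>>> {"api": "arm_command", "payload": {
  "increments": [
    {"slide": [0.001,-0.001,0.004],"spin": 0,"gripper": -1},
    {"slide": [0.001,-0.001,0.007],"spin": 0,"gripper": -1},
    {"slide": [0.001,-0.001,0.0085],"spin": 0,"gripper": -1},
    {"slide": [0.001,-0.001,0.0095],"spin": 0,"gripper": -1},
    {"slide": [0.001,-0.001,0.0095],"spin": 0,"gripper": -1},
    {"slide": [0.001,-0.001,0.0095],"spin": 0,"gripper": -1}
  ]
}}

```text
t: 25.13
tool_pos: [0.591, -0.2187, 0.0877]
tool_rot: [-0.095, 3.14, -0.0]
contact_force: [-6.5, 0.5, 5.5]
opening: 0.0393
grip_force: 64.0
```

>>> {"api": "arm_command", "payload": {
  "increments": [
    {"slide": [0,0,0],"spin": 0,"gripper": 0.1},
    {"slide": [0,0,0],"spin": 0,"gripper": 0.15},
    {"slide": [0,0,0],"spin": 0,"gripper": 0.15},
    {"slide": [0,0,-0.02],"spin": 0,"gripper": 0.15},
    {"slide": [0,0,-0.055],"spin": 0,"gripper": 0.15},
    {"slide": [0,0,-0.095],"spin": 0,"gripper": 0.15},
    {"slide": [0,0,-0.12],"spin": 0,"gripper": 0.15},
    {"slide": [0,0,-0.12],"spin": 0,"gripper": 0.15}
  ]
}}

```text
t: 25.8
tool_pos: [0.5941, -0.2204, 0.2146]
tool_rot: [-0.094, 3.128, -0.012]
contact_force: [0.8, 0.3, 1.0]
opening: 0.0491
grip_force: 0.0
```

>>> {"api": "arm_command", "payload": {
  "increments": [
    {"slide": [0.2,0.06,-0.12],"spin": 0,"gripper": 0.15},
    {"slide": [0.2,0.2,-0.12],"spin": 0,"gripper": 0.15},
    {"slide": [0.2,0.2,-0.12],"spin": 0,"gripper": 0.15},
    {"slide": [0.2,0.2,-0.12],"spin": 0,"gripper": 0.15},
    {"slide": [0.2,0.2,-0.12],"spin": 0,"gripper": 0.15},
    {"slide": [0.2,0.2,-0.12],"spin": 0,"gripper": 0.15},
    {"slide": [0.2,0.2,-0.12],"spin": 0,"gripper": 0.15},
    {"slide": [0.2,0.2,-0.12],"spin": 0,"gripper": 0.15}
  ]
}}

```text
t: 26.47
tool_pos: [0.3774, -0.0293, 0.3277]
tool_rot: [-0.096, 3.137, -0.002]
contact_force: [0.3, -0.3, 0.3]
opening: 0.0492
grip_force: 0.0
```

```bash
python3 - <<'E'
from h import *
a=cam('side');save(a,'e1.png',(180,120,310,230),3.6)
T=cam('top');save(T,'e2.png',(220,105,405,200),2.5)
i=cv2.imread('pics/e1.png');j=cv2.imread('pics/e2.png');s=330/i.shape[1];i=cv2.resize(i,None,fx=s,fy=s);h=max(i.shape[0],j.shape[0])
P=lambda a:cv2.copyMakeBorder(a,0,h-a.shape[0],0,0,0)
cv2.imwrite('pics/e.png',np.hstack([P(i),P(j)])); print(status.get_obs()['contact_force'])
E
```

```text
[ 0.18455716 -0.93269426  1.01208473]
```

View pics/e.png

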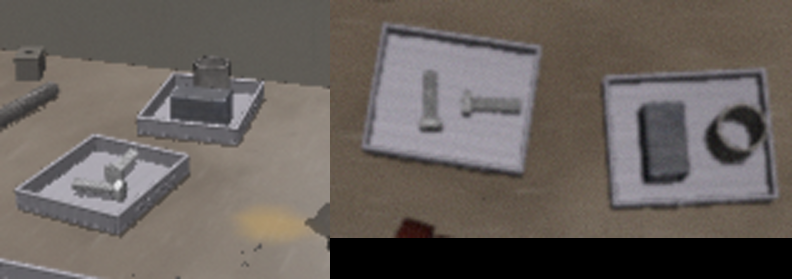

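The tube lies flat and the pipe stands beside it in the third tray, with a gap between them. The bolts are also separate. I'll settle the arm and hand in.

>>> {"api": "arm_command", "payload": {
  "increments": [
    {"slide": [0,0,0]},
    {"slide": [0,0,0]},
    {"slide": [0,0,0]},
    {"slide": [0,0,0]}
  ]
}}

```text
validation failed for argument at $.in...
```

```bash
python3 -c "
from station import order
print(order.finish_job())"
```

```text
the job is handed in; nothing more can be done
None
```

The job is handed in at about 26.6 s: the bolt, both nuts, the pipe and the tube are on the floors of the right trays, none on top of another, with the tray bolt and tray nut left in place; the last settling move was refused, but the gripper was clear of everything.

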